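Refit the gearbox inspection cover and hold it against its seal

ROBOT

A 6-joint arm with a two-finger parallel gripper is mounted at the origin on the work surface. World frame = base frame: x ahead of the robot, y to its left, z up, the work surface at z = 0. Lengths are in m, angles in degrees, forces in N, time in s.
With the tool pointing down it reaches from about 0.35 to 0.85 m from the base axis. Payload 8.1 kg.
Tool frame: the origin (TCP) lies between the finger pads; the fingertips stand 25 mm ahead of it and the grasp point (between the pads) lies 6 mm ahead of it; z points along the fingers, y is the line along which they close (so a half turn about z gives the same grasp; the last joint's range is limited). The gripper opens to 93 mm and grips with 3 to 60 N. Pads are 15 mm wide; open, the fingers measure 128 mm over their backs; the gripper's body (75 mm by 188 mm) begins 65 mm behind the grasp point.
Start: joints at [63.232, 7.471, 85.268, -0, 87.261, -4.893], TCP at [0.224, 0.557, 0.244] pointing down, gripper open.
Joint ranges: [-169.43, 169.43], [-51.17, 129.36], [1.28, 143.12], [-76.62, 256.62], [0, 156.53], [-152.29, 152.29]. Speed limits (degrees/s): [136.94, 136.94, 159.86, 180, 180, 180].

INTERFACE

Orientations are given as [roll, pitch, yaw] about the fixed x, y, z axes, in that order (R = Rz(yaw) Ry(pitch) Rx(roll)).
In Python, from cell import read_state, cams, arm gives the robot as it stands.
- The arm moves only by the tool apply_moves, never from a script. Its argument "series" is a list of rows, each an object with "travel": the shift along the tool's x, y, z in cm, a list of three; "spin": the turn about the tool's z in rad. In form: [{"travel": [tx, ty, tz], "spin": spin}, ...]. A call has 1 to 8 rows; each row shifts and turns the commanded pose from where the row before left it, along the tool's axes as they then stand; what a row does not reach is not made up. A row lasts 1/10 s, in which the tool goes at most 50 mm and 8.59 degrees, less where a joint would pass 70% of its speed; a pose out of reach is approached as far as the arm can. A call with a gripper value outside its range is refused whole. "hand" is the closure, from -1 (fully open) to 1 (shut), set as the call begins (left out, the last holds). The fingers move at their own pace and stop on an object; the grip force is fixed at half the most. Time passes only in rows, so rows that do not move let the fingers close. It gives the time, the measured TCP pose, the force, the opening and the grip force at its end, in the units of the state.
- read_state(): the state, without advancing time (a new reading comes with each control period).
- cams.grab_frame(name): name is "scene" or "top"; returns a dict with "image" (480x640x3 uint8, blue, green, red), "depth" (480x640 float32, m along the optical axis (not along the pixel's ray), 0 where there is no reading), "fov_y" (degrees; the focal length in pixels is half the picture's height over the tangent of half this angle, whatever the lens; pixels are square), "cx", "cy" (the principal point, pixels), "camera_from_world" (4x4, takes a point from world to camera coordinates). Camera axes: x right, y down, z forward; pixel columns grow to the right and rows downward; lengths in m; the calibration is good to about 2 mm. A picture is of the moment at which its call begins.
- arm.sign_off(): hands the job in; it is judged then, once.
Trained networks look in the newest picture that a camera, given by its name, has taken for a name from the list of things; names that differ only in an ending like _2 or _b are one class to them, and where a whole thing is asked for, a point or a joint stands for the part that bears it (a point fixed in the world has none). Each returns a list of dicts, best first, with "score" (0 to 1); they miss things now and then, are a little off and sometimes report something else, mostly with a low value. They report only what shows in the picture. A call takes as long as a camera call. They do not tell look-alikes from the thing itself.
- cams.masks_of(camera, label): "region" (480x640 bool, what is visible of it) and "box" ([centre column, centre row, width, height] in pixels, round what is visible of it).
- cams.mark_of(camera, label): "centre" ([column, row] in pixels: a listed point, or the origin of a listed thing).
The state is a dict: "time_s": time; "joints": joint angles; "joint_vel": joint speeds; "effort": joint torques, N m; "position": TCP position; "tool_rot": TCP orientation; "force": force on the tool from outside, world axes, zero at the start; "moment": the same for the moment, N m; "width": opening from 0.0 (shut) to 1.0 (fully open); "grasp_force": force on a finger pad.
Only numpy, scipy, OpenCV 4.12 (cv2) and the standard library are available. Lean on these libraries where they do the work, as an engineer would, in place of code of your own. Each camera call takes 0.05 s, during which the arm holds its last target. There are 200 camera calls.

TASK

Close up the open gear housing: first turn the winged quarter-turn stud on its frame counter-clockwise (seen from above) until the wing lies straight across the housing, in line with the slot that the loose aluminium cover will have there. Then pick up the cover by its handle, lower it slot-end over the wing so that the wing comes up through the slot, and press it down square on the frame until the springy rubber seal is squeezed flat. Finish still holding the cover pressed down, and leave the tools and stock on the bench where they are.

Things in the scene. Friction and masses are not known exactly. Their poses are not given: they have to be found in the camera images.
- housing: Green cast gear housing, fixed to the bench: 200 (its x) by 130 (its y) by 80 mm high, open at the top with gears inside, on a 220 by 150 mm, 8 mm thick foot. Origin: centre of its underside. x runs along its length towards the end with the winged stud, z up.
- frame_center (a point): Centre of the flat frame on top of the housing, 80 mm above the bench, straight above the housing's origin. The seated cover's underside origin belongs here, with its axes parallel to the housing's, same way round.
- wing (a joint): Angle (rad) of the quarter-turn stud: 0 = wing along the housing's x, grows counter-clockwise seen from above; 1.571 = wing straight across the housing (along its y), in line with the cover's slot when the cover is fitted. Turns freely from -0.2 to 2.3, no click or stop at 1.571; a light friction (0.06 Nm) keeps it where it is left.
- wing_top (a point): Centre of the top of the steel wing, on its turning axis: on the frame at x = +58, y = 0 of the housing, 34 mm above the frame. The wing is a bar 34 mm long, 10 mm thick and 20 mm high (14 to 34 mm above the frame), on a 10 mm round neck.
- seal (a joint): How far (m) the black rubber seal is squeezed: 0 = free, standing 6 mm above the frame; 0.006 = flat, cover on the metal frame. Outline 150 by 92 mm, 8 mm wide, centred on the frame. It starts to give at 5 N and takes 11 N to be flat (weight of the cover included); the cover's own weight does not squeeze it.
- cover: Loose aluminium cover, about 0.35 kg, 180 (its x) by 112 (its y) by 5 mm, lying flat on the bench. Origin: centre of its underside. A slot 16 (x) by 40 mm (y) goes through it, centred at x = +58, y = 0. On top in the middle stands a black bar handle.
- handle (a point): Centre of the handle's bar, 41 mm above the cover's underside, over the cover's origin. The bar is 76 mm long along the cover's x, 14 mm wide (y) and 14 mm high (34 to 48 mm above the underside), on two round posts 12 mm across at x = +-28 mm.
- file: Flat file, 230 by 22 by 13 mm, lying in the middle of the bench; bystander.
- collar: Steel collar, 44 mm across, 18 mm high; bystander.
- hammer: Hammer lying towards the far edge; bystander.
- wrench: Wrench lying at the left; bystander.
- bottle: White plastic bottle, 56 mm across, 150 mm high, standing towards the far edge; bystander.
- barstock: Piece of round steel bar, 32 mm across, 110 mm high, standing at the right; bystander.
Not all that is in view belongs to the job. Of the things like the cover, leave any that is green; of the rest the larger one is meant.

How it is judged:
By the outcome, as a careful person would: the job done as asked, in the order asked, and still so for the second after the job is handed in, while the arm keeps its last pose, push and grip.
It also fails if it takes over 51 s, if anything falls off the work surface, if the arm or the gripper's body presses on something with over 40 N, if the wrist force passes 120 N, or if a joint passes its speed limit or range.

## Working session

There is one attempt and no reset: what is moved stays moved. The work goes in short steps, Python scripts to look and compute and a tool call to move; the robot and the scene stay as the last step left them, time stands still between calls to the robot, and variables do not carry over. Pictures are saved under pics/ and viewed, at most 10 in all, crops included, and the job is handed in when it is done.

Besides the shell and the picture viewer there is one more tool, called after ">>>" as a command line: name --argument value ..., lists and objects as JSON in quotes. apply_moves: Moves the arm, as the interface text tells. Its arguments: {"type":"object","properties":{"series":{"type":"array"},"hand":{"type":"number"}},"required":["series"]}

```bash
mkdir -p pics
cat > h.py <<'E'
import numpy as np, cv2
from cell import read_state, cams, arm
def K(f):
    fl=240/np.tan(np.radians(f["fov_y"])/2); return fl,f["cx"],f["cy"]
def cloud(f):
    fl,cx,cy=K(f); d=f["depth"]; v,u=np.mgrid[0:480,0:640]
    P=np.stack([(u-cx)*d/fl,(v-cy)*d/fl,d],-1)
    T=np.linalg.inv(f["camera_from_world"]); W=P@T[:3,:3].T+T[:3,3]
    W[d==0]=np.nan; return W
def onplane(f,uv,z):
    fl,cx,cy=K(f); T=np.linalg.inv(f["camera_from_world"])
    r=T[:3,:3]@np.array([(uv[0]-cx)/fl,(uv[1]-cy)/fl,1]); o=T[:3,3]
    return o+r*(z-o[2])/r[2]
E
python3 - <<'E'
from h import *
np.set_printoptions(precision=4,suppress=True)
s=read_state(); print({k:np.round(v,3) for k,v in s.items()})
fs={}
for c in ("scene","top"):
    f=cams.grab_frame(c); cv2.imwrite(f"pics/{c}0.png",f["image"]); W=cloud(f)
    print(c,f["fov_y"],f["cx"],f["cy"],np.linalg.inv(f["camera_from_world"])[:3])
    for l in ("cover","housing","wing","handle"):
        for m in cams.masks_of(c,l)[:4]:
            r=m["region"]; print(l,"mask",round(m["score"],2),np.round(m["box"]),np.nanmedian(W[r],0),np.nanpercentile(W[r][:,2],98))
    for l,z in (("cover",0),("housing",0),("wing_top",.114),("handle",.041),("frame_center",.08)):
        for m in cams.mark_of(c,l)[:4]:
            print(l,"mark",round(m["score"],2),np.round(m["centre"],1),onplane(f,m["centre"],z))
E
```

```text
{'time_s': np.float64(0.0), 'joints': array([63.234,  7.514, 85.329, -0.002, 87.258, -4.895]), 'joint_vel': array([ 0.034, -0.074,  0.056,  0.037,  0.078,  0.022]), 'effort': array([  0.001, -55.985, -49.176,   0.077,   0.036,  -0.   ]), 'position': array([0.223, 0.556, 0.243]), 'tool_rot': array([-179.899,   -0.007,  158.128]), 'force': array([ 0.038, -0.137,  0.201]), 'moment': array([-0.028, -0.025, -0.011]), 'grasp_force': np.float64(0.0), 'width': np.float64(1.0)}
scene 55.66278625140135 311.82176519581424 245.82537564573568 [[ 0.3299  0.7636 -0.555   1.1556]
 [ 0.9439 -0.2746  0.1832 -0.2025]
 [-0.0125 -0.5843 -0.8114  0.9324]]
cover mask 0.91 [384. 184.  25.  29.] [0.3844 0.2655 0.0037] 0.03294222970577943
cover mask 0.59 [511. 247.  76.  49.] [0.6922 0.4689 0.0052] 0.04802963525524145
cover mask 0.55 [405. 235.  78.  60.] [0.5723 0.2325 0.0052] 0.04809165936177796
housing mask 0.63 [242. 266. 109.  92.] [ 0.5589 -0.1796  0.0724] 0.08858073337816408
wing mask 0.62 [261. 235.   9.  14.] [ 0.5231 -0.1179  0.1113] 0.11597489366421068
handle mask 0.72 [510. 247.  79.  52.] [0.6922
[... 1650 characters left out ...]
ask 0.53 [328. 260.  11.  64.] [ 0.5504 -0.0063  0.01  ] 0.01746912293252734
cover mark 0.88 [248.1 248.8] [0.5678 0.2423 0.    ]
cover mark 0.71 [174.4 212.7] [0.6872 0.4746 0.    ]
cover mark 0.69 [239.9 309. ] [0.3834 0.2666 0.    ]
housing mark 0.72 [384.  260.1] [ 0.5239 -0.1759  0.    ]
wing_top mark 0.43 [366.8 257.6] [ 0.5177 -0.1145  0.114 ]
handle mark 0.94 [246.7 248.5] [0.5625 0.2404 0.041 ]
handle mark 0.88 [237.4 312.2] [0.3726 0.2671 0.041 ]
handle mark 0.58 [169.7 208.5] [0.6913 0.4772 0.041 ]
frame_center mark 0.74 [385.4 254.7] [ 0.5296 -0.1717  0.08  ]
frame_center mark 0.39 [166.2 284.1] [0.4565 0.469  0.08  ]
frame_center mark 0.37 [387.4 183.4] [ 0.7444 -0.1862  0.08  ]
```

View pics/scene0.png

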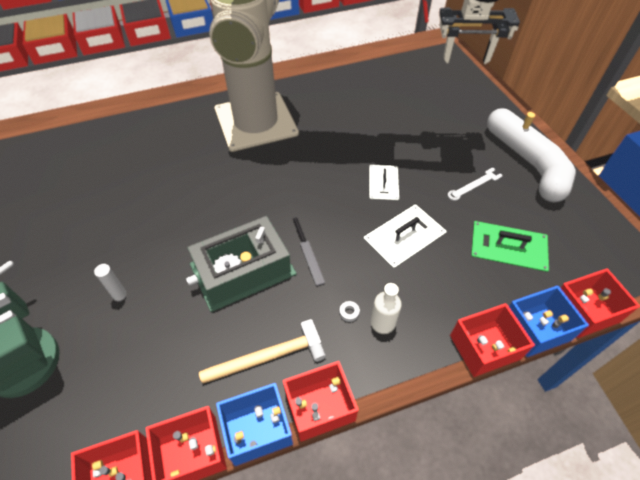

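View pics/top0.png

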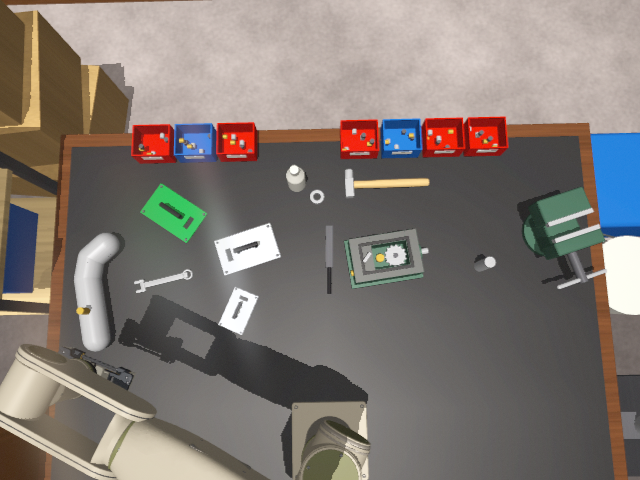

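```bash
cat > meas.py <<'E'
from h import *
np.set_printoptions(precision=4,suppress=True)
def rect(P):
    (c,s,a)=cv2.minAreaRect((P[:,:2]*1000).astype(np.float32)); return np.round(c,1),np.round(s,1),round(a,2)
if __name__=="__main__":
  for c in ("scene","top"):
    f=cams.grab_frame(c); W=cloud(f); I=f["image"]
    z=W[...,2]
    def sel(x,y,r,z0,z1):
        m=(np.hypot(W[...,0]-x,W[...,1]-y)<r)&(z>z0)&(z<z1); return m
    for n,x,y in (("A",.565,.242),("B",.687,.475),("C",.382,.268)):
        pl=sel(x,y,.125 if n!="C" else .07,.0025,.012); hb=sel(x,y,.06,.028,.06)
        print(c,n,"col",np.median(I[pl],0),"plate",rect(W[pl]),"bar",rect(W[hb]),"zbar",np.percentile(W[hb][:,2],[50,95]),W[hb].mean(0),pl.sum(),hb.sum())
    fr=sel(.53,-.172,.14,.076,.092); wg=sel(.517,-.117,.03,.1,.13)
    print(c,"frame",rect(W[fr]),np.median(z[fr]),"wing",rect(W[wg]),wg.sum(),W[wg].mean(0))
    p=W[wg][:,:2]; e,v=np.linalg.eigh(np.cov(p.T)); print("wing ang",np.degrees(np.arctan2(v[1,1],v[0,1])),np.sqrt(e*12))
E
python3 meas.py
```

```text
scene A col [255. 255. 255.] plate (array([563.9, 240.2]), array([245.3, 245.5]), 0.78) bar (array([566.7, 241.3]), array([14.9, 74.3]), 16.62) zbar [0.0467 0.05  ] [0.5685 0.2396 0.0452] 2645 188
scene B col [131. 236. 108.] plate (array([685.7, 473.9]), array([243.1, 247.2]), 26.37) bar (array([684.3, 472.8]), array([76.1, 19.1]), 54.71) zbar [0.0462 0.0499] [0.6864 0.471  0.0444] 2847 250
scene C col [255. 255. 255.] plate (array([381.6, 267.8]), array([136.9, 134.4]), 60.79) bar (array([378.2, 268.7]), array([ 8.8, 58.9]), 65.19) zbar [0.0322 0.0357] [0.3807 0.2669 0.0325] 667 54
scene frame (array([ 526.8, -174.8]), array([134.6, 200.6]), 8.21) 0.08078951371908372 wing (array([ 520.1, -118.4]), array([10.3, 33.5]), 54.62) 81 [ 0.5219 -0.1184  0.1113]
wing ang 142.02437356380054 [0.0107 0.0353]
top A col [249. 249. 247.] plate (array([563.9, 241.9]), array([245.5, 247.3]), 32.74) bar (array([567.2, 244.6]), array([14.7, 73.8]), 17.73) zbar [0.0471 0.0547] [0.5666 0.2443 0.0475] 2520 128
top B col [ 96. 180.  68.] plate (array([687.2, 475.3]), array([247.6, 245.6]), 77.22) bar (array([686.8, 476.7]), array([76.2, 13.4]), 55.66) zbar [0.0477 0.0537] [0.6854 0.4751 0.0474] 2564 112
top C col [255. 253. 251.] plate (array([382.2, 267.2]), array([137.3, 135.4]), 89.81) bar (array([379.7, 271.4]), array([10.3, 50.9]), 67.51) zbar [0.0334 0.0371] [0.3803 0.2715 0.0334] 890 56
top frame (array([ 528.3, -171.7]), array([130.6, 200.6]), 7.87) 0.0813883347239448 wing (array([ 519.9, -114.4]), array([ 9.5, 35.1]), 54.72) 44 [ 0.5195 -0.114   0.1143]
wing ang 143.33484972125748 [0.01   0.0361]
```

Main cover: the white plate at scene (405,235) / top (247,248), with its slot at top (226,256), so on its +y side. The green one and the small white one are decoys. The housing is at top (385,258) with yaw ≈98°, and the wing is at about 45°.

```bash
cat >> h.py <<'E'
def go(x,y,z,yaw,s=None):
    s=s or read_state(); p=np.array(s["position"]); a=np.radians(s["tool_rot"][2])
    d=np.array([x,y,z])-p; ex=np.array([np.cos(a),np.sin(a)]); ey=np.array([np.sin(a),-np.cos(a)])
    dy=(yaw-s["tool_rot"][2]+180)%360-180
    print("travel cm",np.round([100*d[:2]@ex,100*d[:2]@ey,-100*d[2]],2),"spin",round(-np.radians(dy),3))
E
cat > cov.py <<'E'
from meas import *
for c in ("scene","top"):
    f=cams.grab_frame(c); W=cloud(f); z=W[...,2]
    m=(f["image"].min(-1)>150)&(np.hypot(W[...,0]-.565,W[...,1]-.242)<.13)&(z>-.005)&(z<.015)
    m=m.astype(np.uint8); n,l,st,ce=cv2.connectedComponentsWithStats(m); k=1+np.argmax(st[1:,4])
    # plate fit on plane z=.005 via contour
    cn=max(cv2.findContours((l==k).astype(np.uint8),cv2.RETR_EXTERNAL,cv2.CHAIN_APPROX_NONE)[0],key=cv2.contourArea)
    P=np.array([onplane(f,q[0],.005) for q in cn]); print(c,rect(P))
E
python3 cov.py; python3 -c "
from h import *
go(.5197,-.116,.2,143)"
```

```text
scene (array([566.2, 243.3]), array([118.3, 185.8]), 17.24)
top (array([568.1, 245.6]), array([114.1, 183.4]), 17.45)
travel cm [-52.55 -51.4    4.36] spin 0.264
```

>>> apply_moves --series '[{"travel":[-3.28,-3.21,0],"spin":0},{"travel":[-3.28,-3.21,0],"spin":0},{"travel":[-3.28,-3.21,0],"spin":0},{"travel":[-3.28,-3.21,0],"spin":0},{"travel":[-3.28,-3.21,0],"spin":0},{"travel":[-3.28,-3.21,0],"spin":0},{"travel":[-3.28,-3.21,0],"spin":0},{"travel":[-3.28,-3.21,0],"spin":0}]' --hand -1

```text
time_s: 2.0
position: [0.3717, 0.2191, 0.2439]
tool_rot: [180.0, 0.0, 158.1]
force: [0.7, 0.0, 0.5]
width: 0.998
grasp_force: 0.0
```

>>> apply_moves --series '[{"travel":[-3.28,-3.21,0],"spin":0},{"travel":[-3.28,-3.21,0],"spin":0},{"travel":[-3.28,-3.21,0],"spin":0},{"travel":[-3.28,-3.21,0],"spin":0},{"travel":[-3.28,-3.21,0],"spin":0},{"travel":[-3.28,-3.21,0],"spin":0},{"travel":[-3.28,-3.21,0],"spin":0.13},{"travel":[0,0,0],"spin":0.13}]'

```text
time_s: 2.8
position: [0.5018, -0.0781, 0.2434]
tool_rot: [-179.9, 0.1, 142.7]
force: [-1.1, 0.8, -0.0]
width: 1.001
grasp_force: 0.0
```

>>> apply_moves --series '[{"travel":[0,0,0],"spin":0},{"travel":[0,0,0],"spin":0}]'

```text
time_s: 3.0
position: [0.5006, -0.073, 0.2436]
tool_rot: [180.0, -0.0, 143.5]
force: [0.6, 0.8, -0.6]
width: 1.0
grasp_force: 0.0
```

```bash
python3 -c "
from h import *
s=read_state();print(s['time_s'],s['position'],s['tool_rot'],s['joints']);go(.5197,-.116,.115,143,s)"
```

```text
3.0 [ 0.50055373 -0.07303718  0.24359665] [ 1.79991647e+02 -1.83218001e-02  1.43450067e+02] [-1.41210408e+01 -7.23034387e+00  9.99940169e+01  1.47282100e-02
  8.72500760e+01 -6.75718153e+01]
travel cm [-4.1  -2.31 12.86] spin 0.008
```

>>> apply_moves --series '[{"travel":[-2.05,-1.15,0],"spin":0},{"travel":[-2.05,-1.15,0],"spin":0},{"travel":[0,0,3],"spin":0},{"travel":[0,0,3],"spin":0},{"travel":[0,0,2],"spin":0},{"travel":[0,0,0],"spin":0}]'

```text
time_s: 3.6
position: [0.5175, -0.1144, 0.1603]
tool_rot: [-179.9, -0.3, 143.5]
force: [-0.6, 0.1, -0.4]
width: 1.0
grasp_force: 0.0
```

```bash
python3 -c "
from h import *
s=read_state();print(s['time_s'],s['position'],s['tool_rot'],s['force']);go(.5197,-.116,.115,143,s)
f=cams.grab_frame('scene');cv2.imwrite('pics/s1.png',cv2.resize(f['image'][150:330,150:390],(800,600)))"
```

```text
3.6 [ 0.51750787 -0.11442944  0.16031486] [-179.89979916   -0.32083121  143.49855869] [-0.60659934  0.08392926 -0.40310175]
travel cm [-0.27  0.    4.53] spin 0.009
```

View pics/s1.png

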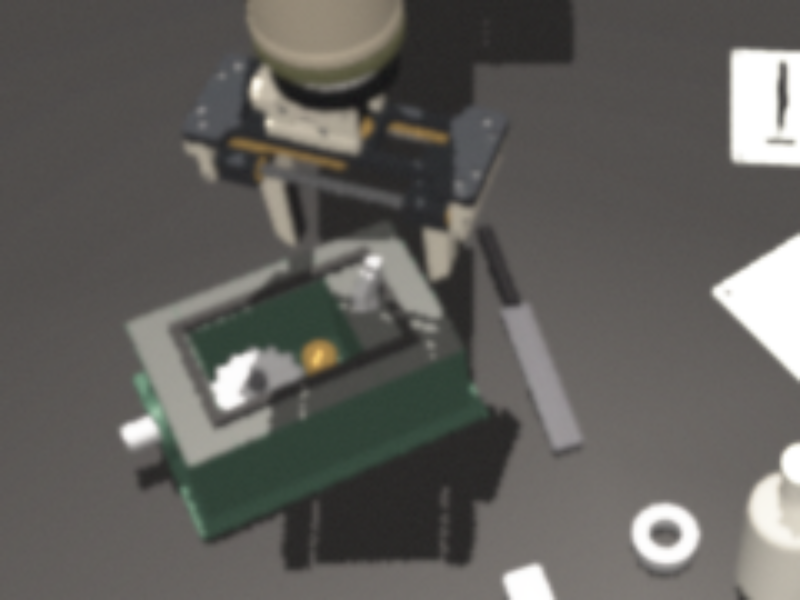

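The crop shows the open fingers at (285,215) and (437,250), on either side of the wing at (370,275), with clear space around them. I'll lower and close.

>>> apply_moves --series '[{"travel":[-0.2,0,2.5],"spin":0.01},{"travel":[0,0,1.5],"spin":0},{"travel":[0,0,0.5],"spin":0},{"travel":[0,0,0],"spin":0},{"travel":[0,0,0],"spin":0}]'

```text
time_s: 4.15
position: [0.5219, -0.1175, 0.1197]
tool_rot: [180.0, 0.1, 142.7]
force: [0.3, 0.4, -0.7]
width: 0.999
grasp_force: 0.0
```

>>> apply_moves --series '[{"travel":[0,0,0],"spin":0},{"travel":[0,0,0],"spin":0},{"travel":[0,0,0],"spin":0},{"travel":[0,0,0],"spin":0},{"travel":[0,0,0],"spin":0},{"travel":[0,0,0],"spin":0},{"travel":[0,0,0],"spin":0},{"travel":[0,0,0],"spin":0}]' --hand 1

```text
time_s: 4.95
position: [0.5214, -0.1175, 0.1186]
tool_rot: [-180.0, -0.0, 142.7]
force: [-0.3, -0.1, 0.7]
width: 0.36
grasp_force: 0.0
```

```bash
python3 -c "
from h import *
s=read_state();print(s)"
```

```text
{'time_s': 4.95, 'joints': array([-1.81956119e+01,  2.89581458e+00,  1.03540980e+02, -6.13432274e-04,
        7.35686949e+01, -7.08499751e+01]), 'joint_vel': array([-0.01596906, -0.04610436,  0.01637455,  0.08216483, -0.04845808,
       -0.01625736]), 'effort': array([-1.60584757e-03, -4.85246694e+01, -4.58852363e+01,  1.06878905e-02,
        8.09259899e-02, -3.27768362e-05]), 'position': array([ 0.52135309, -0.11747677,  0.11860046]), 'tool_rot': array([-1.79997643e+02, -4.99276319e-03,  1.42654537e+02]), 'force': array([-0.26375216, -0.12420897,  0.67237551]), 'moment': array([-0.0626557 ,  0.01720613, -0.04055888]), 'grasp_force': 0.0, 'width': 0.3604837571210111}
```

>>> apply_moves --series '[{"travel":[0.2,0,0.3],"spin":0},{"travel":[0,0,0],"spin":0},{"travel":[0,0,0],"spin":0},{"travel":[0,0,0],"spin":0},{"travel":[0,0,0],"spin":0}]'

```text
time_s: 5.45
position: [0.5187, -0.117, 0.1152]
tool_rot: [-179.9, -0.1, 142.6]
force: [-4.4, -3.5, 0.4]
width: 0.107
grasp_force: 30.0
```

```bash
python3 -c "
from h import *
s=read_state();print(s['position'],s['tool_rot'],s['force'],s['moment'],s['width'],s['grasp_force'])"
```

```text
[ 0.51866442 -0.11704816  0.11523234] [-1.79860079e+02 -7.58758967e-02  1.42644155e+02] [-4.36262351 -3.47102251  0.38092156] [-0.74541072  0.8633332   0.00526658] 0.10680025934416115 29.992494033649564
```

>>> apply_moves --series '[{"travel":[0,0,0],"spin":-0.099},{"travel":[0,0,0],"spin":-0.099},{"travel":[0,0,0],"spin":-0.099},{"travel":[0,0,0],"spin":-0.099},{"travel":[0,0,0],"spin":-0.099},{"travel":[0,0,0],"spin":-0.099},{"travel":[0,0,0],"spin":-0.099},{"travel":[0,0,0],"spin":-0.099}]'

```text
time_s: 6.25
position: [0.5184, -0.118, 0.1153]
tool_rot: [-179.9, -0.2, -171.8]
force: [-6.0, -9.9, 0.9]
width: 0.104
grasp_force: 30.0
```

>>> apply_moves --series '[{"travel":[0,0,0],"spin":0},{"travel":[0,0,0],"spin":0},{"travel":[0,0,0],"spin":0}]'

```text
time_s: 6.55
position: [0.5185, -0.118, 0.1153]
tool_rot: [-179.9, -0.2, -172.0]
force: [-5.2, -8.6, 0.8]
width: 0.102
grasp_force: 30.0
```

```bash
python3 -c "
from h import *
s=read_state();print(s['position'],s['tool_rot'],s['force'],s['moment'],s['width'],s['grasp_force'])"
```

```text
[ 0.51845891 -0.1179622   0.11525267] [-179.87698557   -0.18509178 -171.99578291] [-5.18642365 -8.61567171  0.84781904] [-1.37079588e+00  1.06976192e+00  5.28332232e-04] 0.10242137909103556 29.992219666019082
```

>>> apply_moves --series '[{"travel":[0,0,0],"spin":0},{"travel":[0,0,0],"spin":0},{"travel":[0,0,0],"spin":0},{"travel":[0,0,0],"spin":0},{"travel":[0,0,-2],"spin":0},{"travel":[0,0,-4],"spin":0},{"travel":[0,0,-4],"spin":0},{"travel":[0,0,-1],"spin":0}]' --hand -1

```text
time_s: 7.35
position: [0.5222, -0.1168, 0.2313]
tool_rot: [-179.8, 0.4, -171.9]
force: [1.2, -0.5, 1.3]
width: 0.745
grasp_force: 0.0
```

>>> apply_moves --series '[{"travel":[0,0,0],"spin":0.14},{"travel":[0,0,0],"spin":0.14},{"travel":[0,0,0],"spin":0.14},{"travel":[0,0,0],"spin":0.14},{"travel":[0,0,0],"spin":0.14},{"travel":[0,0,0],"spin":0.14},{"travel":[0,0,0],"spin":0.14},{"travel":[0,0,0],"spin":0.14}]'

```text
time_s: 8.15
position: [0.5197, -0.116, 0.2251]
tool_rot: [-180.0, -0.0, 123.5]
force: [0.9, -0.0, 0.7]
width: 1.003
grasp_force: 0.0
```

>>> apply_moves --series '[{"travel":[0,0,0],"spin":0.14},{"travel":[0,0,0],"spin":0.14},{"travel":[0,0,0],"spin":0},{"travel":[0,0,0],"spin":0}]'

```text
time_s: 8.55
position: [0.5197, -0.1161, 0.2253]
tool_rot: [-180.0, -0.0, 108.1]
force: [0.4, -0.4, -0.4]
width: 0.999
grasp_force: 0.0
```

```bash
python3 -c "
from h import *
s=read_state();print(s['time_s'],s['position'],s['tool_rot'],s['joints']);go(.5667,.2425,.2,107.3,s)"
```

```text
8.55 [ 0.51969238 -0.11614598  0.22527224] [-1.79979150e+02 -1.72354134e-02  1.08073343e+02] [-1.81164570e+01 -2.45457406e+00  9.74057297e+01  1.60504734e-03
  8.50758484e+01 -3.61899414e+01]
travel cm [32.64 15.6   2.53] spin 0.013
```

>>> apply_moves --series '[{"travel":[4.08,1.95,0],"spin":0},{"travel":[4.08,1.95,0],"spin":0},{"travel":[4.08,1.95,0],"spin":0},{"travel":[4.08,1.95,0],"spin":0},{"travel":[4.08,1.95,0],"spin":0},{"travel":[4.08,1.95,0],"spin":0},{"travel":[4.08,1.95,0],"spin":0},{"travel":[4.08,1.95,0],"spin":0.013}]'

```text
time_s: 9.35
position: [0.5683, 0.2442, 0.2255]
tool_rot: [180.0, 0.0, 107.3]
force: [0.2, 0.6, 0.2]
width: 0.999
grasp_force: 0.0
```

>>> apply_moves --series '[{"travel":[0,0,4],"spin":0},{"travel":[0,0,4],"spin":0},{"travel":[0,0,0],"spin":0},{"travel":[0,0,0],"spin":0}]'

```text
time_s: 9.75
position: [0.5677, 0.2419, 0.1453]
tool_rot: [-179.9, 0.0, 107.2]
force: [0.9, -0.7, 0.8]
width: 1.0
grasp_force: 0.0
```

```bash
python3 -c "
from h import *
s=read_state();print(s['time_s'],s['position'],s['tool_rot'],s['joints']);go(.5667,.2425,.047,107.3,s)
from meas import rect
for c in ('scene','top'):
    f=cams.grab_frame(c);W=cloud(f);m=(W[...,2]>.1)&(W[...,2]<.13)&(np.hypot(W[...,0]-.517,W[...,1]+.117)<.03)
    print(c,m.sum(),rect(W[m]))
    g=(W[...,2]>.076)&(W[...,2]<.083)&(np.hypot(W[...,0]-.53,W[...,1]+.172)<.14);print(rect(W[g]))
f=cams.grab_frame('scene')
a=cv2.resize(f['image'][170:290,340:500],(800,600));cv2.imwrite('pics/s2.png',a)"
```

```text
9.75 [0.56771118 0.24190874 0.14525124] [-1.79856180e+02  3.61496984e-03  1.07190056e+02] [ 1.83206901e+01  1.38739349e+01  8.84964106e+01 -7.94424029e-04
  7.77735176e+01  1.13080801e+00]
travel cm [ 0.09 -0.08  9.83] spin -0.002
scene 76 (array([ 518.5, -117.6]), array([35.7, 10.6]), 8.16)
(array([ 526.3, -174.9]), array([135.3, 200.6]), 8.21)
top 49 (array([ 519.9, -114.4]), array([33.9,  9.9]), 9.23)
(array([ 528.3, -171.6]), array([130.7, 200.9]), 7.98)
```

View pics/s2.png

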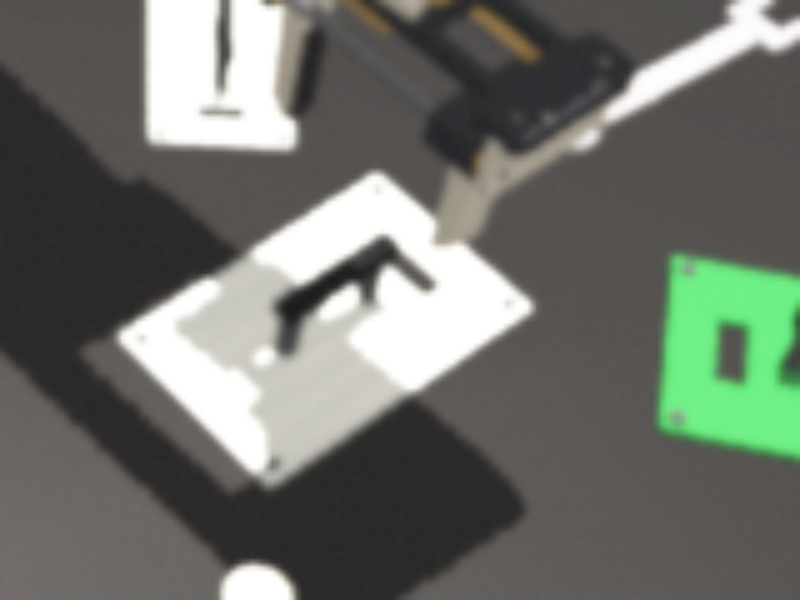

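The crop shows the fingers on either side of the black handle at (335,280). The slot shows at (410,265), at the +y end. I'll lower and grip.

>>> apply_moves --series '[{"travel":[0.1,-0.08,4],"spin":0},{"travel":[0,0,3.5],"spin":0},{"travel":[0,0,1.5],"spin":0},{"travel":[0,0,0.8],"spin":0},{"travel":[0,0,0],"spin":0},{"travel":[0,0,0],"spin":0}]'

```text
time_s: 10.5
position: [0.5688, 0.2433, 0.0498]
tool_rot: [179.8, -0.0, 107.1]
force: [0.1, -0.2, 1.1]
width: 1.002
grasp_force: 0.0
```

>>> apply_moves --series '[{"travel":[0,0,0],"spin":0},{"travel":[0,0,0],"spin":0},{"travel":[0,0,0],"spin":0},{"travel":[0,0,0],"spin":0},{"travel":[0,0,0],"spin":0},{"travel":[0,0,0],"spin":0},{"travel":[0,0,0],"spin":0},{"travel":[0,0,0],"spin":0}]' --hand 1

```text
time_s: 11.3
position: [0.5673, 0.2429, 0.0476]
tool_rot: [-180.0, 0.0, 107.1]
force: [0.6, -0.4, 0.4]
width: 0.363
grasp_force: 0.0
```

>>> apply_moves --series '[{"travel":[0,0,0],"spin":0},{"travel":[0,0,0],"spin":0},{"travel":[0,0,0],"spin":0},{"travel":[0,0,0],"spin":0},{"travel":[0,0,0],"spin":0}]'

```text
time_s: 11.8
position: [0.5672, 0.2429, 0.0476]
tool_rot: [-180.0, -0.0, 107.1]
force: [-1.4, -0.4, 0.2]
width: 0.147
grasp_force: 30.0
```

>>> apply_moves --series '[{"travel":[0,0,-1],"spin":0},{"travel":[0,0,-2.5],"spin":0},{"travel":[0,0,-4],"spin":0},{"travel":[0,0,-4],"spin":0},{"travel":[0,0,-4],"spin":0},{"travel":[0,0,-2.5],"spin":0},{"travel":[0,0,0],"spin":0},{"travel":[0,0,0],"spin":0}]'

```text
time_s: 12.6
position: [0.5673, 0.2429, 0.2273]
tool_rot: [180.0, 0.0, 107.1]
force: [0.2, 0.1, -3.5]
width: 0.147
grasp_force: 30.0
```

```bash
python3 -c "
from h import *
s=read_state();print(s['time_s'],s['position'],s['tool_rot'],s['force'],s['moment']);go(.5278,-.1752,.22,98.05,s)"
```

```text
12.6 [0.56731144 0.24286355 0.22726255] [1.79985251e+02 1.27347497e-03 1.07071244e+02] [ 0.23273086  0.12362902 -3.53957222] [-0.05276615  0.03332698  0.03187129]
travel cm [-38.8  -16.05   0.73] spin 0.157
```

>>> apply_moves --series '[{"travel":[-2,-0.83,0],"spin":0},{"travel":[-3.2,-1.32,0],"spin":0},{"travel":[-3.2,-1.32,0],"spin":0},{"travel":[-3.2,-1.32,0],"spin":0},{"travel":[-3.2,-1.32,0],"spin":0},{"travel":[-3.2,-1.32,0],"spin":0},{"travel":[-3.2,-1.32,0],"spin":0},{"travel":[-3.2,-1.32,0],"spin":0}]'

```text
time_s: 13.4
position: [0.5408, -0.021, 0.2242]
tool_rot: [-179.7, -0.1, 107.1]
force: [0.4, 0.4, -4.5]
width: 0.146
grasp_force: 30.0
```

>>> apply_moves --series '[{"travel":[-3.2,-1.32,0],"spin":0},{"travel":[-3.2,-1.32,0],"spin":0},{"travel":[-3.2,-1.32,0],"spin":0},{"travel":[-3.2,-1.32,0],"spin":0},{"travel":[-1.6,-0.7,0],"spin":0.08},{"travel":[0,0,0],"spin":0.077},{"travel":[0,0,0],"spin":0},{"travel":[0,0,0],"spin":0}]'

```text
time_s: 14.2
position: [0.5269, -0.1745, 0.2253]
tool_rot: [-179.8, -0.1, 98.2]
force: [-0.7, 0.8, -3.3]
width: 0.147
grasp_force: 30.0
```

```bash
cat > held.py <<'E'
from meas import *
s=read_state(); p=s["position"]; print(s["time_s"],p,s["tool_rot"],s["force"]); zb=p[2]-.0476
go(.5278,-.1752,.18,98.05,s)
for c in ("scene","top"):
    f=cams.grab_frame(c); W=cloud(f); z=W[...,2]; I=f["image"]
    m=(np.abs(z-zb-.005)<.012)&(np.hypot(W[...,0]-p[0],W[...,1]-p[1])<.125)
    print(c,"zmed",np.median(z[m]),"underside",zb,rect(W[m]),m.sum())
    u=f["camera_from_world"]@np.r_[p[:2],zb,1]; fl,cx,cy=K(f); u0,v0=int(cx+fl*u[0]/u[2]),int(cy+fl*u[1]/u[2])
    cv2.imwrite(f"pics/h_{c}_{s['time_s']:.0f}.png",cv2.resize(I[max(0,v0-75):v0+75,max(0,u0-100):u0+100],(800,600)))
    np.savez(f"h_{c}.npz",W=W,I=I)
E
python3 held.py
```

```text
14.2 [ 0.5269 -0.1745  0.2253] [-179.8221   -0.1197   98.211 ] [-0.6848  0.849  -3.3439]
travel cm [-0.08  0.08  4.53] spin 0.003
scene zmed 0.18250831393534017 underside 0.1776930584033319 (array([ 525.9, -174.4]), array([115.4, 180.3]), 8.14) 2657
top zmed 0.18312705937519858 underside 0.1776930584033319 (array([ 527.7, -171.4]), array([112.7, 180.5]), 7.92) 841
```

View pics/h_scene_14.png

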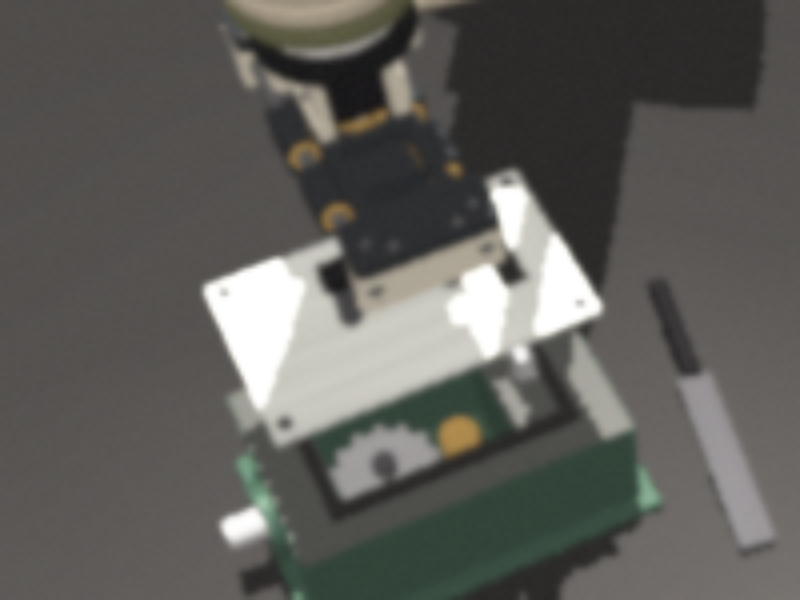

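The cover is held level, slot end towards the wing, which shows at (518,360) below its edge. Cover and frame agree within 1 mm. Lowering.

>>> apply_moves --series '[{"travel":[-0.06,0.05,2],"spin":0},{"travel":[0,0,2],"spin":0},{"travel":[0,0,1],"spin":0},{"travel":[0,0,0],"spin":0},{"travel":[0,0,0],"spin":0},{"travel":[0,0,0],"spin":0}]'

```text
time_s: 14.9
position: [0.5292, -0.1758, 0.179]
tool_rot: [179.9, 0.1, 98.1]
force: [0.7, 0.7, -2.9]
width: 0.146
grasp_force: 30.0
```

```bash
python3 held.py
```

```text
14.9 [ 0.5292 -0.1758  0.179 ] [179.9044   0.0597  98.1057] [ 0.6678  0.6903 -2.8741]
travel cm [ 0.08 -0.13 -0.1 ] spin 0.001
scene zmed 0.13634370615486546 underside 0.1313870927862899 (array([ 527.5, -176. ]), array([117. , 180.2]), 8.37) 2469
top zmed 0.13616380564680863 underside 0.1313870927862899 (array([ 529., -172.]), array([111.4, 178.6]), 7.55) 766
```

>>> apply_moves --series '[{"travel":[0,0,0],"spin":0},{"travel":[0,0,0],"spin":0},{"travel":[0,0,0],"spin":0}]'

```text
time_s: 15.3
position: [0.5285, -0.1757, 0.1778]
tool_rot: [180.0, 0.0, 98.1]
force: [0.7, 0.0, -3.0]
width: 0.146
grasp_force: 30.0
```

>>> apply_moves --series '[{"travel":[0.07,-0.07,0.5],"spin":0},{"travel":[0,0,0.4],"spin":0},{"travel":[0,0,0],"spin":0},{"travel":[0,0,0],"spin":0},{"travel":[0,0,0],"spin":0},{"travel":[0,0,0],"spin":0},{"travel":[0,0,0],"spin":0},{"travel":[0,0,0],"spin":0}]'

```text
time_s: 16.1
position: [0.5277, -0.1751, 0.1688]
tool_rot: [180.0, 0.0, 98.1]
force: [-0.9, -0.6, -3.1]
width: 0.149
grasp_force: 30.0
```

```bash
python3 held.py
```

```text
16.1 [ 0.5277 -0.1751  0.1688] [179.9922   0.0067  98.0788] [-0.8976 -0.5603 -3.14  ]
travel cm [-0.01  0.01 -1.12] spin 0.001
scene zmed 0.1260860405688891 underside 0.12115962701587968 (array([ 526.7, -175.3]), array([115. , 179.8]), 8.14) 2434
top zmed 0.1259917727064488 underside 0.12115962701587968 (array([ 528.5, -170.9]), array([113.4, 177.9]), 8.01) 759
```

>>> apply_moves --series '[{"travel":[0,0,0.35],"spin":0},{"travel":[0,0,0.35],"spin":0},{"travel":[0,0,0.35],"spin":0},{"travel":[0,0,0.35],"spin":0},{"travel":[0,0,0],"spin":0},{"travel":[0,0,0],"spin":0}]'

```text
time_s: 16.8
position: [0.5275, -0.175, 0.1544]
tool_rot: [-180.0, -0.0, 98.1]
force: [-0.2, -0.3, -3.7]
width: 0.146
grasp_force: 30.0
```

Force is unchanged with the underside at .107, below the wing top (.114), so the wing is in the slot.

>>> apply_moves --series '[{"travel":[0,0,0.4],"spin":0},{"travel":[0,0,0.4],"spin":0},{"travel":[0,0,0.4],"spin":0},{"travel":[0,0,0.4],"spin":0},{"travel":[0,0,0.2],"spin":0},{"travel":[0,0,0],"spin":0},{"travel":[0,0,0],"spin":0},{"travel":[0,0,0],"spin":0}]'

```text
time_s: 17.6
position: [0.5278, -0.1751, 0.1369]
tool_rot: [180.0, 0.0, 98.1]
force: [-0.0, -1.1, -3.7]
width: 0.149
grasp_force: 30.0
```

>>> apply_moves --series '[{"travel":[0,0,0.2],"spin":0},{"travel":[0,0,0.2],"spin":0},{"travel":[0,0,0.2],"spin":0},{"travel":[0,0,0.1],"spin":0},{"travel":[0,0,0],"spin":0},{"travel":[0,0,0],"spin":0}]'

```text
time_s: 18.2
position: [0.528, -0.1752, 0.1302]
tool_rot: [180.0, 0.0, 98.1]
force: [-2.1, 0.6, 5.1]
width: 0.15
grasp_force: 30.0
```

>>> apply_moves --series '[{"travel":[0,0,0.1],"spin":0},{"travel":[0,0,0.1],"spin":0},{"travel":[0,0,0],"spin":0},{"travel":[0,0,0],"spin":0},{"travel":[0,0,0],"spin":0}]'

```text
time_s: 18.7
position: [0.528, -0.1751, 0.1283]
tool_rot: [180.0, 0.0, 98.1]
force: [-1.8, 0.6, 6.9]
width: 0.146
grasp_force: 30.0
```

>>> apply_moves --series '[{"travel":[0,0,0.08],"spin":0},{"travel":[0,0,0.05],"spin":0},{"travel":[0,0,0],"spin":0},{"travel":[0,0,0],"spin":0},{"travel":[0,0,0],"spin":0}]'

```text
time_s: 19.2
position: [0.528, -0.1752, 0.1275]
tool_rot: [180.0, 0.0, 98.1]
force: [-4.8, 1.4, 10.7]
width: 0.149
grasp_force: 30.0
```

>>> apply_moves --series '[{"travel":[0,0,0.06],"spin":0},{"travel":[0,0,0],"spin":0},{"travel":[0,0,0],"spin":0},{"travel":[0,0,0],"spin":0},{"travel":[0,0,0],"spin":0}]'

```text
time_s: 19.7
position: [0.5279, -0.1751, 0.1275]
tool_rot: [180.0, 0.0, 98.1]
force: [-7.3, 2.8, 15.8]
width: 0.146
grasp_force: 30.0
```

```bash
python3 held.py; python3 -c "
from meas import *
s=read_state();print(s['force'],s['moment'])
for c in ('scene','top'):
    f=cams.grab_frame(c);W=cloud(f)
    m=(W[...,2]>.098)&(W[...,2]<.13)&(np.hypot(W[...,0]-.519,W[...,1]+.1165)<.022);print(c,m.sum(),rect(W[m]) if m.sum()>5 else '')
    fl=W[(np.abs(W[...,2]-.085)<.01)&(np.hypot(W[...,0]-.5275,W[...,1]+.174)<.1)];A=np.c_[fl[:,:2]-[.5275,-.175],np.ones(len(fl))];print('plane',np.linalg.lstsq(A,fl[:,2],rcond=None)[0])
"; ls pics
```

```text
19.7 [ 0.5279 -0.1751  0.1275] [179.9591   0.0298  98.0857] [-7.2684  2.7658 15.822 ]
travel cm [-0.   -0.02 -5.25] spin 0.001
scene zmed 0.08403768352504631 underside 0.0798846312353006 (array([ 526.7, -175. ]), array([133.9, 200.1]), 8.01) 3132
top zmed 0.0838399419362621 underside 0.0798846312353006 (array([ 527.3, -164.2]), array([130.9, 185.3]), 7.9) 954
[-6.8797  2.6481 14.5704] [ 0.5174  1.2879 -0.0157]
scene 27 (array([ 519.7, -113.6]), array([ 5.7, 33.1]), 89.07)
plane [-0.0145 -0.0034  0.0841]
top 6 (array([ 527.4, -122.8]), array([34. ,  5.2]), 63.48)
plane [ 0.007  -0.0072  0.0842]
h_scene_14.png
h_scene_15.png
h_scene_16.png
h_scene_20.png
h_top_14.png
h_top_15.png
h_top_16.png
h_top_20.png
s1.png
s2.png
scene0.png
top0.png
```

View pics/h_scene_20.png

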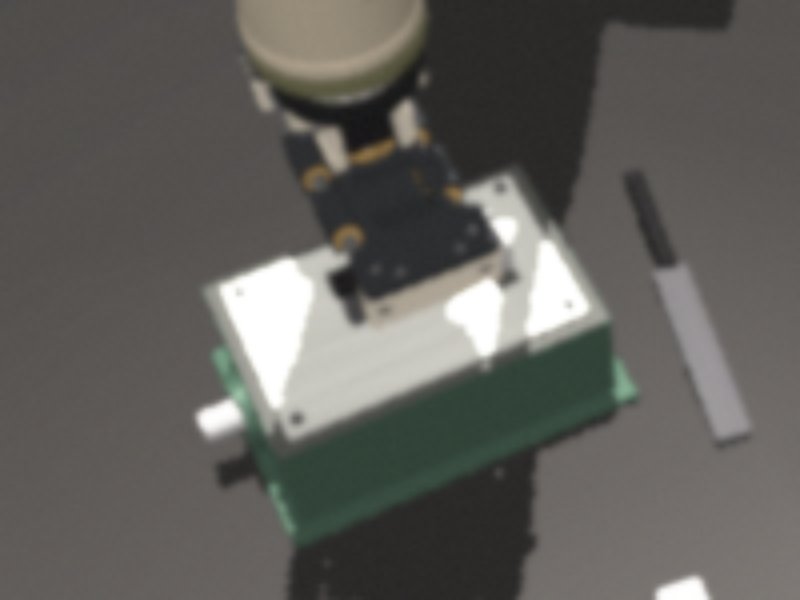

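```bash
python3 -c "
from meas import *
for c in ('scene','top'):
    W=np.load(f'h_{c}.npz')['W'].reshape(-1,3); a=np.radians(98.05); d=W[:,:2]-[.5275,-.175]
    l=np.c_[d@[np.cos(a),np.sin(a)],d@[-np.sin(a),np.cos(a)]]
    for n,x0,x1,y0,y1 in (('x-',-.087,-.055,-.05,.05),('x+',.055,.087,-.05,.05),('y-',-.08,.08,-.053,-.03),('y+',-.08,.08,.03,.053),('frame x-',-.099,-.093,-.06,.06),('frame x+',.093,.099,-.06,.06)):
        m=(l[:,0]>x0)&(l[:,0]<x1)&(l[:,1]>y0)&(l[:,1]<y1)&(W[:,2]>.07)&(W[:,2]<.093); print(c,n,m.sum(),np.median(W[m,2]))
"
```

```text
scene x- 524 0.08492424523556535
scene x+ 360 0.08481556287203457
scene y- 616 0.08495876574048933
scene y+ 239 0.08488684807248914
scene frame x- 118 0.0804277989966416
scene frame x+ 99 0.08036973571610262
top x- 84 0.0843823894618343
top x+ 188 0.08520771859181453
top y- 82 0.0855085045996361
top y+ 265 0.08442392178003444
top frame x- 0 nan
top frame x+ 66 0.08001348865877667
  return _methods._mean(a, axis=axis, dtype=dtype,
  ret = ret.dtype.type(ret / rcount)
```

The cover lies flat on the frame all round: its top is about 4.5 mm above the frame metal at both ends, against a 5 mm thick plate. Force rose 5 N with no further travel, so the seal is flat. Handing in.

```bash
python3 -c "
from h import *
s=read_state();print(s['force'],s['grasp_force']);print(arm.sign_off())"
```

```text
[-7.05597861  2.76865246 15.4047674 ] 30.001939237117767
the job is handed in; nothing more can be done
None
```

I turned the wing to within about 1° of straight across, lowered the white cover over it and pressed it flat on the frame, and handed in at about 20 s with the handle still gripped and about 15 N measured at the wrist; no verdict came back.

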